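Load the steriliser rack

TASK

Get the tray rack ready for the steriliser: lay the steel forceps flat in the deep tray in front of it, then slide that tray level and fully home against the stop, on whichever of the two empty rail pairs leaves room for its height (the upper pair is clamped at a different height each time). Let go, and do not shift the clamped rails, the shallow tray already in the rack, the slide box or the oil bottle.

Things in the scene. Friction and masses are not known exactly. Their poses are not given: they have to be found in the camera images.
- tray_floor (a point): middle of the upper face of the deep tray's floor. Deep tray: bare aluminium, perforated floor, 92 mm front to back, 160 mm wide, 38 mm high, inside 87 x 155 mm, floor 2.5 mm thick, about 0.17 kg, loose. x points away from its handle (the way it goes into the rack), y along its width, z up
- tray_grip (a point): centre of the deep tray's black grip, a bar 50 mm long (tray's x), 15 mm wide, 18 mm high, on a steel strap 13 mm wide; 110 mm in front (-x) of the tray's middle, 26 mm above its underside; axes as the tray's. It faces the robot and stays in front of the rack when the tray is home
- forceps_mid (a point): middle of the steel forceps, half-way up: lying on edge, 133 mm long (its y axis), 14 mm wide at the middle (x), 9 mm high, 22 g, loose
- lower_pair (a point): fixed rail pair, the lower of the two empty ones: point midway between its rails, at their front ends, at the ledges' upper face, 64 mm up; axes as the rack's. 168 mm between the upright side guides, ledges reach 17 mm inwards, the guides flare outwards over 15 mm more in front. Stop bar 97 mm behind this point: a tray that is home has its middle 51 mm behind it
- upper_pair (a point): same point of the upper empty rail pair, same shape, straight above, clamped by four black knobs 26 to 68 mm above the lower pair (differs each time). Ledges 3 mm thick: clear height over the lower pair is this rise less 3 mm, over the upper pair 98 mm less this rise. The tray needs 38 mm; the taller gap has at least 9 mm to spare. Slips only above 80 N
- shallow_tray: a second tray of the same outline but only 16 mm high, loose, already on the bottom rail pair, 34 mm below the lower empty pair, its grip in front of the rack too; origin at the middle of its underside. Leave it
- slide_box: closed blue slide box, 40 x 90 x 32 mm, loose, left of the rack's front; origin under its centre. Leave it
- oil_bottle: brown dropper bottle with black cap, 25 mm across, 62 mm high, loose, between rack and microscope; origin under its centre. Leave it
- deep_tray: the deep tray itself; origin at the middle of its underside, 2.5 mm below point tray_floor, same axes
- forceps: the forceps themselves; origin on their underside, 4.5 mm below point forceps_mid, same axes
- rack: the rack, fixed: steel frame 100 mm deep, 200 mm wide over its clamp knobs, 168 mm high; origin on the bench under its middle, x points into it, y across. Three rail pairs, one above the other; the bottom one holds the shallow tray. Uprights begin 43 mm in front (-x) of the origin, top cross bars 42 mm in front, undersides 162 mm up
- microscope: the fixed microscope, an obstacle between the robot's right side and the work on its left: about 310 mm long, 240 mm wide and 400 mm high, its eyepieces reaching out towards the robot to 0.39 m from the base; origin on the bench under its middle. Pass above it

How it is judged:
By the outcome, as a careful person would: the job done as asked, in the order asked, and still so for the second after the job is handed in, with the robot touching nothing.
It also fails if it takes over 61 s, if anything falls off the work surface, if the arm or the gripper's body presses on something with over 40 N, if the wrist force passes 120 N, or if a joint passes its speed limit or range.

ROBOT

A 6-joint arm with a two-finger parallel gripper is mounted at the origin on a cart in front of the work surface, level with it; the furniture and walls round the work are solid. World frame = base frame: x ahead of the robot, y to its left, z up, the work surface at z = 0. Lengths are in mm, angles in rad, forces in N, time in s.
With the tool pointing down it reaches from about 275 to 825 mm from the base axis. Payload 4.9 kg.
Tool frame: the origin (TCP) lies at the very end of the fingers, on their centre line; the grasp point (between the pads) lies 19 mm behind it; z points along the fingers, y is the direction in which the jaws open and shut (so a half turn about z gives the same grasp; the last joint's range is limited). The gripper opens to 85 mm and grips with 20 to 120 N. Pads are 22 mm wide; open, the fingers measure 114 mm over their backs; the gripper's body (76 mm by 85 mm) begins 54 mm behind the grasp point. The pads swing forward as they close: fully open they stand 13 mm farther back than shut.
Start: joints at [-1.292, 0.326, -0.193, 1.052, 0, 1.437], TCP at [220.66, -503.813, 231.281] pointing down, gripper open.
Joint ranges: [-2.65, 2.65], [-0.97, 1.79], [-1.3, 1.35], [-1.93, 2.1], [-1.47, 1.37], [-3.14, 3.14]. Speed limits (rad/s): [2.57, 2.57, 3.14, 3.14, 3.14, 3.14].

INTERFACE

Orientations are given as [roll, pitch, yaw] about the fixed x, y, z axes, in that order (R = Rz(yaw) Ry(pitch) Rx(roll)).
In Python, from bench import bot, solve_ik, imaging gives the robot as it stands. Calls block until the motion is done:
- bot.move_ptp(position, orientation): joint-space move of the TCP to a pose.
- bot.movel(position, rot=None, max_speed=150, threshold=None): straight line of the TCP; rot=None keeps the orientation; max_speed is the mean speed in mm/s. With threshold (N) it stops when the force on the tool has changed by that much, and returns True; else False.
- bot.move_j(angles): joint-space move.
- bot.grip(opening, effort=None): opening from 0.0 (shut) to 1.0 (fully open); effort is the grip in N (None keeps the last); returns when the fingers have stopped.
- bot.dwell(seconds).
- solve_ik(position, orientation): joint angles nearest the present ones, or None.
- bot.get_state(): the state.
- imaging.capture(name): name is "scene" or "side" or "wrist"; returns the picture (400x640x3 uint8, blue, green, red); there is no depth.
- imaging.camera_model(name): a dict with "K" (3x3 intrinsics, pixels), "position" and "rotation" of the camera in the world. Camera axes: x right, y up, looking along -z (the intrinsics and any distortion apply to the point x, -y, -z); pixel columns grow to the right and rows downward; lengths in mm; the calibration is good to about 2 mm. A picture is of the moment at which its call begins: read the wrist's pose just before it. camera_model takes no time and is no camera call; for the wrist camera it gives the pose at the moment of the call.
A pose or a line that the arm cannot do raises bot.IKError and nothing moves.
- bot.sign_off(): hands the job in, once; it reports no verdict.
The state is a dict: "t": time; "qpos": joint angles; "joint_velocities": joint speeds; "effort": joint torques, N m; "tcp_pos": TCP position; "orientation": TCP orientation; "contact_force": force on the tool from outside, world axes, zero at the start; "wrist_torque": the same for the moment, N m; "opening": opening from 0.0 (shut) to 1.0 (fully open).
Only numpy, scipy, OpenCV 4.12 (cv2) and the standard library are available. Lean on these libraries where they do the work, as an engineer would, in place of code of your own. Each camera call takes 0.05 s, during which the arm holds its last target.

## Working session

There is one attempt and no reset: what is moved stays moved. The work goes in short steps, each a Python script; the robot and the scene stay as the last script left them, time stands still between calls to the robot, and variables do not carry over. Pictures are saved under pics/ and viewed, and the job is handed in when it is done.

```bash
ls; mkdir -p pics; python3 - <<'E'
from bench import bot, imaging
import cv2
for n in ["scene","side","wrist"]:
    m=imaging.camera_model(n); print(n,{k:(v.tolist() if hasattr(v,'tolist') else v) for k,v in m.items()})
    cv2.imwrite(f"pics/{n}0.png",imaging.capture(n))
print(bot.get_state())
E
```

```text
pics
scene {'K': [[487.5856590881567, 0.0, 320.04636545115426], [0.0, 487.5856590881567, 203.7310057066692], [0.0, 0.0, 1.0]], 'position': [-171.38816811262612, 535.3275170367923, 612.3236883399163], 'rotation': [0.9837769097140412, -0.009823645269294135, -2.0229913785034324]}
side {'K': [[444.8387907058829, 0.0, 321.57402837281586], [0.0, 444.8387907058829, 198.49210291402713], [0.0, 0.0, 1.0]], 'position': [987.6137551987061, 424.30516665360864, 811.644126720718], 'rotation': [0.5854137607883142, 0.007369924886801993, 2.0875079996692505]}
wrist {'K': [[311.59280375372305, 0.0, 317.35104742102413], [0.0, 311.59280375372305, 194.41266324203065], [0.0, 0.0, 1.0]], 'position': [281.9712437960668, -475.6867144435584, 372.7761533195739], 'rotation': [-0.2731489672026423, 0.0020003713914493737, -1.1574311973117213]}
{'t': 0.15, 'qpos': array([-1.29220482e+00,  3.26797512e-01, -1.93342544e-01,  1.05199213e+00,
        4.52775817e-06,  1.43658690e+00]), 'joint_velocities': array([-0.00045994, -0.00259243,  0.00354537, -0.00120146, -0.00010506,
        0.00040853]), 'effort': array([ 2.57346212e-03, -4.43697667e+01,  2.62668550e+01,  1.02599445e-02,
       -1.84521200e-04, -1.47635205e-06]), 'tcp_pos': array([ 220.53373559, -503.37646634,  230.67312539]), 'orientation': array([-3.14026942e+00, -1.83233561e-04,  4.12800811e-01]), 'contact_force': array([-0.38708582, -0.70155823, -0.00544724]), 'wrist_torque': array([ 0.04221711, -0.00410679,  0.02153497]), 'opening': 0.9989558742687303}
```

View pics/scene0.png

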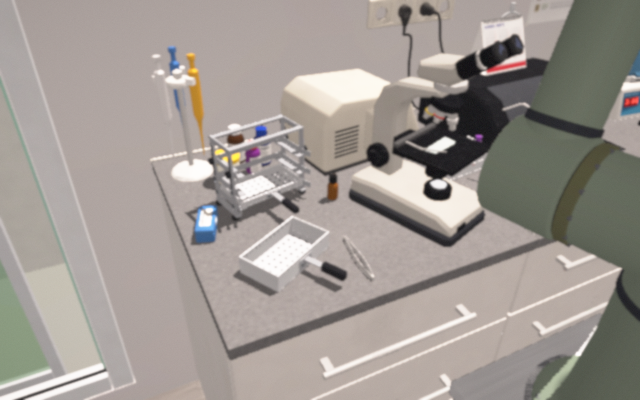

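View pics/side0.png

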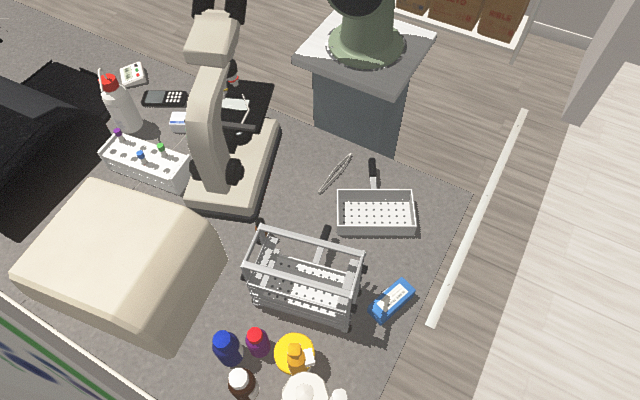

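View pics/wrist0.png

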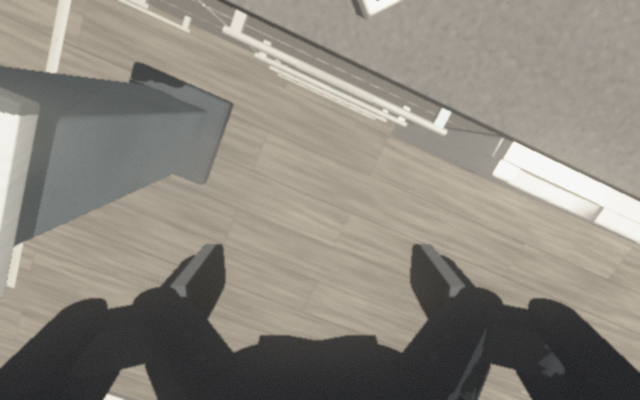

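```bash
cat > h.py <<'E'
import numpy as np, cv2
from scipy.spatial.transform import Rotation as R
from bench import bot, solve_ik, imaging
def rot(m): return R.from_euler('xyz',m['rotation']).as_matrix()
def ray(m,uv):
    K=np.array(m['K']); d=np.array([(uv[0]-K[0,2])/K[0,0],-(uv[1]-K[1,2])/K[1,1],-1.])
    d=rot(m)@d; return np.array(m['position']),d/np.linalg.norm(d)
def onz(m,uv,z):
    p,d=ray(m,uv); return p+d*(z-p[2])/d[2]
def tri(m1,a,m2,b):
    p,d=ray(m1,a);q,e=ray(m2,b)
    s=np.linalg.lstsq(np.c_[d,-e],q-p,rcond=None)[0]
    x=p+s[0]*d;y=q+s[1]*e
    return (x+y)/2,np.linalg.norm(x-y)
def proj(m,P):
    K=np.array(m['K']); c=rot(m).T@(np.array(P)-np.array(m['position']))
    return np.array([K[0,0]*c[0]/-c[2]+K[0,2],K[1,1]*-c[1]/-c[2]+K[1,2]])
def crop(src,dst,x0,y0,x1,y1,f):
    im=cv2.imread(src)[y0:y1,x0:x1]; cv2.imwrite(dst,cv2.resize(im,None,fx=f,fy=f,interpolation=cv2.INTER_CUBIC))
E
python3 - <<'E'
from h import *
crop('pics/scene0.png','pics/s1.png',190,90,390,290,3)
crop('pics/side0.png','pics/d1.png',220,140,420,340,3)
s=imaging.camera_model('scene');d=imaging.camera_model('side')
for z,uv in [(38,(285,250)),(26,(334,271)),(5,(358,257)),(0,(207,235))]: print('s',uv,onz(s,uv,z).round())
for z,uv in [(38,(375,212)),(26,(373,170)),(5,(336,173)),(0,(393,310))]: print('d',uv,onz(d,uv,z).round())
for p,o in [([250,-430,480],[np.pi,0,0.4]),([450,0,500],[np.pi,0,0]),([450,150,500],[np.pi,0,1.5]),([400,200,450],[np.pi,0,1.5])]:
    print(p,solve_ik(p,o))
E
```

```text
s (285, 250) [491. 280.  38.]
s (334, 271) [412. 218.  26.]
s (358, 257) [449. 146.   5.]
s (207, 235) [648. 390.   0.]
d (375, 212) [520. 278.  38.]
d (373, 170) [416. 224.  26.]
d (336, 173) [450. 149.   5.]
d (393, 310) [675. 394.   0.]
[250, -430, 480] [-1.1926859   0.19344777  0.25557203  1.63292058  0.          1.54890676]
[450, 0, 500] [-0.16429367  0.10576431  0.20182735  1.66685937  0.          2.97729898]
[450, 150, 500] [0.16595869 0.15600991 0.26073239 1.67551881 0.         1.80755134]
[400, 200, 450] [0.29832089 0.07946956 0.04596586 1.53729263 0.         1.93991354]
```

View pics/s1.png

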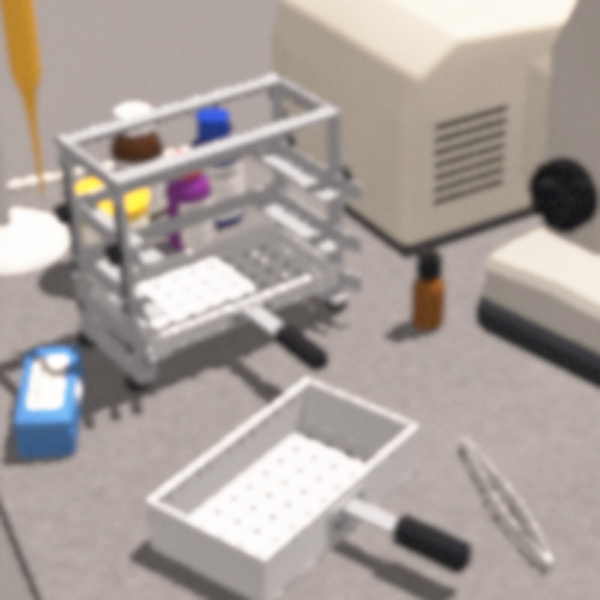

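View pics/d1.png

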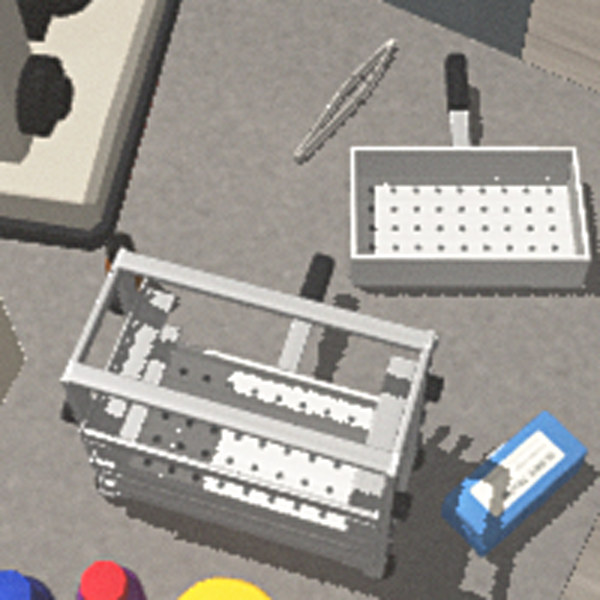

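```bash
python3 - <<'E'
from h import *
bot.move_ptp([220,-480,490],[np.pi,0,0.41]); 
for yaw in (0.4,-1.2,-2.7,2.0): print(yaw,solve_ik([440,190,480],[np.pi,0,yaw]))
bot.move_ptp([440,190,480],[np.pi,0,0.4])
bot.movel([440,190,300])
m=imaging.camera_model('wrist'); cv2.imwrite('pics/w1.png',imaging.capture('wrist'))
import json; json.dump({k:np.array(v).tolist() for k,v in m.items()},open('w1.json','w'))
st=bot.get_state();print(st['t'],st['tcp_pos'],st['orientation'],m['position'],m['rotation'])
E
```

```text
0.4 [0.25345463 0.15566097 0.20921382 1.62434918 0.         2.99504728]
-1.2 [ 0.25345463  0.15566097  0.20921382  1.62434918  0.         -1.68813803]
-2.7 [ 0.25345463  0.15566097  0.20921382  1.62434918  0.         -0.18813803]
2.0 [0.25345463 0.15566097 0.20921382 1.62434918 0.         1.39504728]
5.0667 [440.5435535  190.1004315  300.84536876] [ 3.14136918e+00 -1.55102769e-03  3.99909906e-01] [502.06808002 217.04629628 443.08831582] [-2.71909951e-01  2.45630060e-04 -1.17031471e+00]
```

View pics/w1.png

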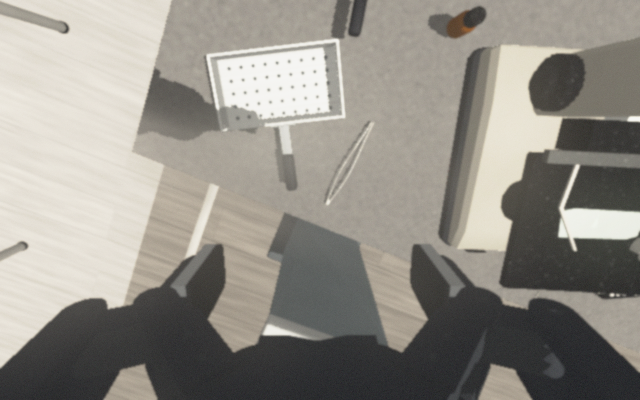

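```bash
python3 - <<'E'
from h import *
crop('pics/w1.png','pics/w1c.png',190,20,390,220,3)
E
```

```text
(no output)
```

View pics/w1c.png

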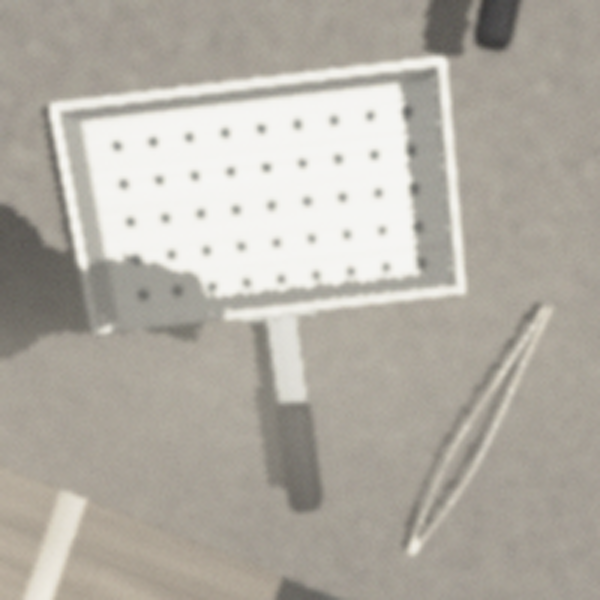

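```bash
python3 - <<'E'
from h import *
import json
w=json.load(open('w1.json'));s=imaging.camera_model('scene');d=imaging.camera_model('side')
W=lambda u:(190+(u[0]+.5)/3-.5,20+(u[1]+.5)/3-.5)
S=lambda u:(190+(u[0]+.5)/3-.5,90+(u[1]+.5)/3-.5)
D=lambda u:(220+(u[0]+.5)/3-.5,140+(u[1]+.5)/3-.5)
c=[onz(w,W(u),38) for u in [(51,104),(445,58),(465,292),(97,330)]]
for i in range(4): print(c[i].round(1), np.linalg.norm(c[i]-c[i-1]).round(1))
print('tray mid',np.mean(c,0).round(1))
print('yaw',[np.arctan2(*(c[a]-c[b])[[1,0]]) for a,b in ((0,3),(1,2))],[np.arctan2(*(c[a]-c[b])[[1,0]])-np.pi/2 for a,b in ((0,1),(3,2))])
print('grip',onz(w,W((295,403)),35),onz(w,W((305,508)),35))
a=onz(w,W((547,306)),4.5);b=onz(w,W((411,553)),4.5);print('fc',a,b,(a+b)/2,np.linalg.norm(a-b),np.arctan2(*(a-b)[[1,0]]))
# side/scene cross
for n,u,v in [('FL',(120,182),(433,338)),('FR',(340,105),(120,255)),('RL',(60,138),(400,465)),('RR',(280,78),(68,375)),
  ('gripend',(462,555),(456,58)),('forc a',(548,560),(393,43)),('forc b',(463,442),(300,158)),('tray -y front rim', (415,427),(353,150))]:
    p,e=tri(s,S(u),d,D(v));print(n,p.round(1),e.round(1))
E
```

```text
[506.9 363.4  38. ] 89.4
[583.6 225.1  38. ] 158.1
[504.9 180.9  38. ] 90.3
[429.6 318.6  38. ] 156.9
tray mid [506.2 272.   38. ]
yaw [np.float64(0.5250768424165919), np.float64(0.51159683520677)] [np.float64(0.5066439656768091), np.float64(0.5006463794673115)]
grip [432.92958043 229.70899744  35.        ] [390.52519344 208.16216362  35.        ]
fc [514.05877673 140.82509607   4.5       ] [381.26175628 151.10862908   4.5       ] [447.66026651 145.96686258   4.5       ] 133.19459332767735 -0.07728374532926523
FL [674.8 318.4 166.7] 2.8
FR [715.4 143.2 170.4] 5.4
RL [748.6 337.2 170.2] 1.2
RR [788.4 159.2 165.9] 3.8
gripend [392.4 208.5  29.4] 0.1
forc a [386.2 152.6   8.2] 2.2
forc b [514.  142.7   6.6] 2.2
tray -y front rim [507.6 182.7  36.7] 1.7
```

```bash
python3 - <<'E'
from h import *
y=np.pi-0.077
bot.grip(0.5,30)
bot.move_ptp([448,146.5,90],[np.pi,0,y])
m=imaging.camera_model('wrist'); im=imaging.capture('wrist'); cv2.imwrite('pics/w2.png',im)
print(onz(m,proj(m,[448,146.5,4.5]),4.5),proj(m,[448,146.5,4.5]))
bot.movel([448,146.5,40])
r=bot.movel([448,146.5,2.5],max_speed=60,threshold=8)
st=bot.get_state();print(r,st['t'],st['tcp_pos'],st['opening'],st['contact_force'],st['qpos'])
E
```

```text
[448.  146.5   4.5] [316.6788287  201.41149248]
False 9.2083 [447.9814474  146.50481385   2.40958009] 0.50222909647139 [ 0.96518046  0.63618704 -1.04257038] [ 1.59275577e-01  4.82178341e-01 -6.64720577e-01  4.24174643e-01
 -2.56587209e-06  2.36252258e-01]
```

View pics/w2.png

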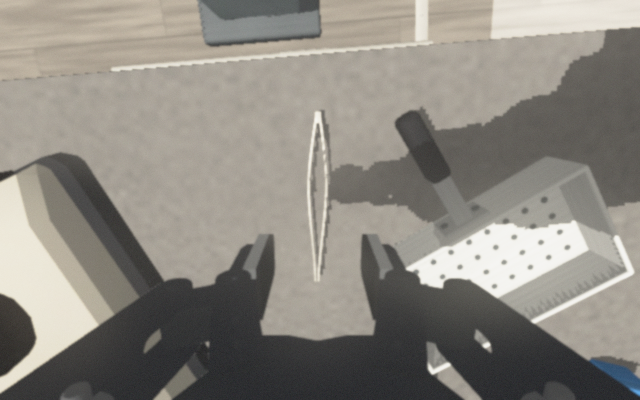

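```bash
python3 - <<'E'
from h import *
bot.grip(0.0,30)
print(bot.get_state()['opening'])
bot.movel([448,146.5,110])
st=bot.get_state();print(st['t'],st['opening'],st['contact_force'])
cv2.imwrite('pics/w3.png',imaging.capture('wrist'))
E
```

```text
0.15056964737295397
10.4417 0.15385139072081197 [ 0.15733029 -0.1946351  -0.98697692]
```

View pics/w3.png

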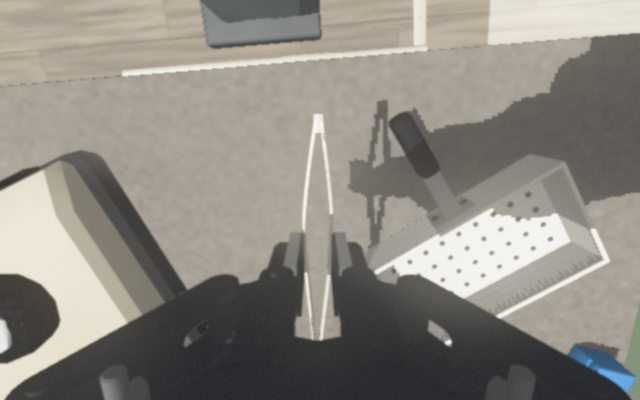

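```bash
python3 - <<'E'
from h import *
y=0.513+np.pi/2
bot.move_ptp([506,272,130],[np.pi,0,y])
bot.movel([506,272,50])
r=bot.movel([506,272,5.2],max_speed=50,threshold=5)
st=bot.get_state();print(r,st['t'],st['tcp_pos'],st['opening'],st['contact_force'])
bot.grip(0.32)
st=bot.get_state();print(st['opening'])
bot.movel([506,272,60],max_speed=100)
bot.movel([506,272,200],max_speed=250)
m=imaging.camera_model('wrist'); im=imaging.capture('wrist'); cv2.imwrite('pics/w4.png',im)
import json; json.dump({k:np.array(v).tolist() for k,v in m.items()},open('w4.json','w'))
print(bot.get_state()['t'])
E
```

```text
True 13.1167 [505.25443337 271.69808644   5.41040117] 0.14967867159961956 [-0.25460299 -0.03567414  5.38184343]
0.32430019856792514
14.8667
```

View pics/w4.png

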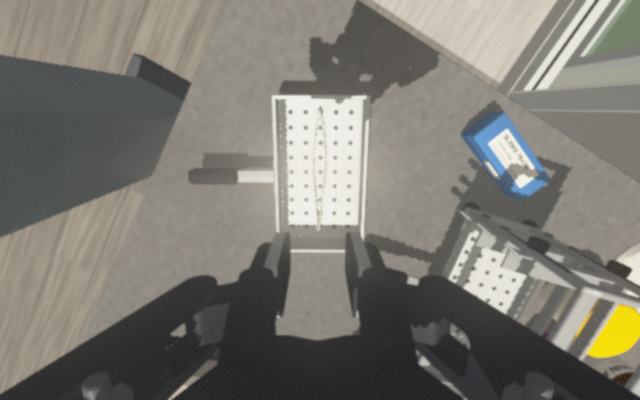

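```bash
cat >> h.py <<'E'
def pose_tilt(yaw,t):
    f=np.array([np.cos(yaw),np.sin(yaw),0]);u=np.array([0,0,1.])
    z=f*np.sin(t)-u*np.cos(t);x=f*np.cos(t)+u*np.sin(t)
    return R.from_matrix(np.c_[x,np.cross(z,x),z]).as_euler('xyz')
E
python3 - <<'E'
from h import *
import json
print(solve_ik([567,201,160],[np.pi,0,.23]))
for t in (1.0,.9,.8,.7,.6):
    o=pose_tilt(0.23,t); q=solve_ik([560,201,160],o); print(t,o,q)
    if q is not None: break
bot.move_ptp([560,201,160],o)
m=imaging.camera_model('wrist'); im=imaging.capture('wrist'); cv2.imwrite('pics/w5.png',im)
json.dump({k:np.array(v).tolist() for k,v in m.items()},open('w5.json','w'))
print(m['position'],bot.get_state()['t'])
E
```

```text
[ 0.21802251  0.47363834 -0.15756978  0.93958821  0.          3.12961517]
1.0 [ 3.14159265 -1.          0.23      ] [ 0.21340288  0.34232281 -1.24690003 -1.01836389  0.01396581  3.13262461]
[478.25990136 182.57119269 294.10156699] 16.675
```

View pics/w5.png

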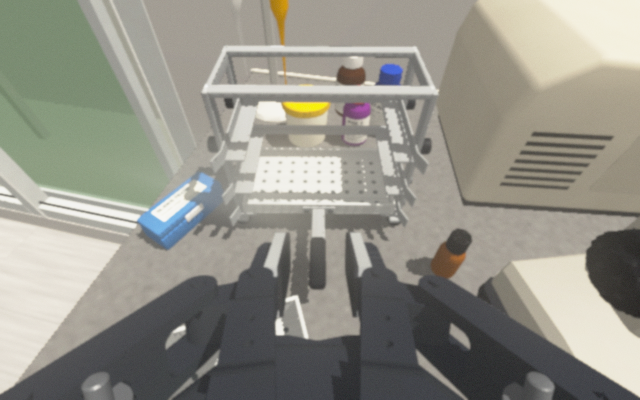

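Good frontal view of the rack: top bar at row ~90, rail front ends near (232,150)/(420,160), (228,190)/(410,185), (235,215)/(395,215). Zoom in.

```bash
python3 - <<'E'
from h import *
crop('pics/w5.png','pics/w5L.png',195,40,325,240,3)
crop('pics/w5.png','pics/w5R.png',335,40,455,240,3)
a=cv2.imread('pics/w5L.png');b=cv2.imread('pics/w5R.png')
cv2.imwrite('pics/w5LR.png',np.hstack([a,b]))
E
```

```text
(no output)
```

View pics/w5LR.png

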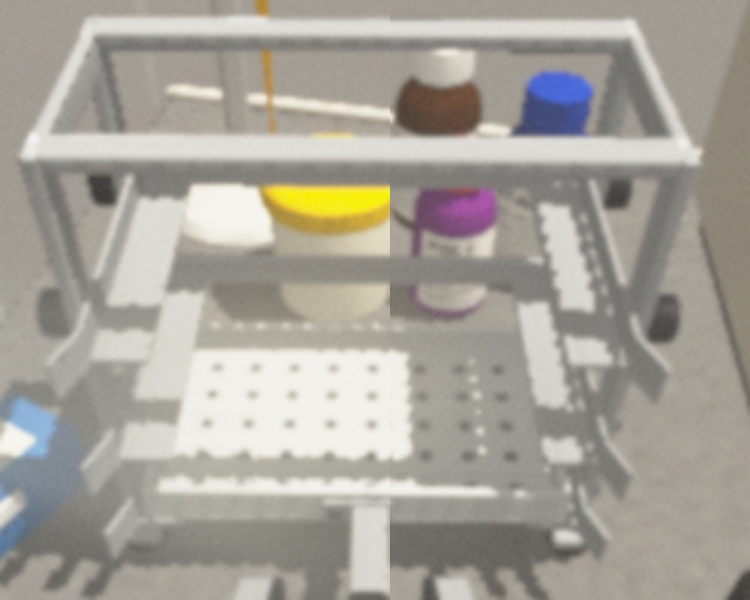

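```bash
python3 - <<'E'
from h import *
import json
m=json.load(open('w5.json'))
P=lambda x,y:((195+(x+.5)/3-.5) if x<390 else (335+(x-390+.5)/3-.5), 40+(y+.5)/3-.5)
L=onz(m,P(177,456),64);Rr=onz(m,P(545,460),64)
print('lower',L,Rr,np.linalg.norm(L-Rr),(L+Rr)/2,'yaw',np.arctan2(*(L-Rr)[[1,0]])-np.pi/2)
L0=onz(m,P(120,458),64);R0=onz(m,P(582,460),64);print('outer',L0,R0,np.linalg.norm(L0-R0),(L0+R0)/2)
yaw=0.228;f=np.array([np.cos(yaw),np.sin(yaw),0]);mid=(L+Rr)/2
for z in range(85,136,5):
    a=onz(m,P(150,359),z);b=onz(m,P(574,362),z);c=(a+b)/2-mid;print(z-64,np.linalg.norm(a-b).round(1),(c@f).round(1),(c@[-f[1],f[0],0]).round(1))
# top bar front, FL FR outer
a=onz(m,P(22,158),168);b=onz(m,P(697,158),168);print('top',a,b,np.linalg.norm(a-b),(a+b)/2,np.arctan2(*(a-b)[[1,0]])-np.pi/2)
E
```

```text
lower [666.26349636 291.94111802  64.        ] [694.6554247  163.21867681  64.        ] 131.81641956332476 [680.45946053 227.57989741  64.        ] yaw 0.21709110653374797
outer [661.10623741 309.99978644  64.        ] [697.45062906 151.31362862  64.        ] 162.7949983549577 [679.27843324 230.65670753  64.        ]
21 150.7 24.6 -0.3
26 147.1 19.1 -0.2
31 143.5 13.6 -0.2
36 139.9 8.0 -0.1
41 136.3 2.5 -0.1
46 132.7 -3.1 -0.0
51 129.1 -8.6 0.0
56 125.5 -14.2 0.1
61 121.9 -19.7 0.1
66 118.3 -25.2 0.2
71 114.6 -30.8 0.2
top [668.62962896 317.81737767 168.        ] [709.60126191 143.15973442 168.        ] 179.39890482393207 [689.11544544 230.48855604 168.        ] 0.2304163079246584
```

```bash
python3 - <<'E'
from h import *
import json
for p,t in (([530,194,90],1.1),([530,194,90],1.0),([540,196,110],1.0),([530,194,90],.9)):
    o=pose_tilt(0.228,t); q=solve_ik(p,o); print(t,q)
    if q is not None: break
bot.move_ptp(p,o)
m=imaging.camera_model('wrist'); im=imaging.capture('wrist'); cv2.imwrite('pics/w6.png',im)
json.dump({k:np.array(v).tolist() for k,v in m.items()},open('w6.json','w'))
print(m['position'],bot.get_state()['t'],proj(m,[680,228,64]))
crop('pics/w6.png','pics/w6c.png',190,30,450,225,3)
E
```

```text
1.1 None
1.0 None
1.0 None
0.9 [ 0.21427725  0.49185062 -1.28703723 -1.10804567  0.01074927  3.13306213]
[461.6158673  178.85491418 231.51353155] 17.125 [319.38431181  97.2438027 ]
```

View pics/w6c.png

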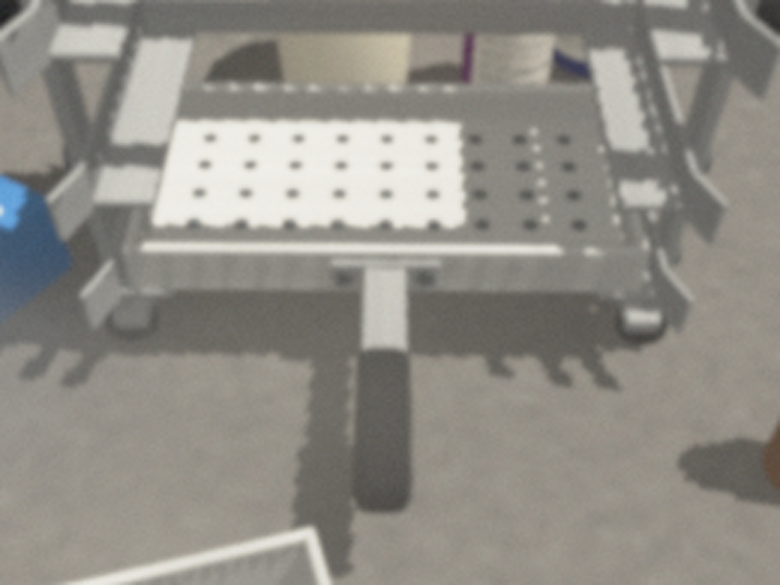

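```bash
python3 - <<'E'
from h import *
import json
m=json.load(open('w6.json'));m5=json.load(open('w5.json'))
P=lambda x,y:(190+(x+.5)/3-.5, 30+(y+.5)/3-.5)
P5=lambda x,y:((195+(x+.5)/3-.5) if x<390 else (335+(x-390+.5)/3-.5), 40+(y+.5)/3-.5)
L=onz(m,P(155,202),64);Rr=onz(m,P(622,207),64);mid=(L+Rr)/2
print('lower',L,Rr,np.linalg.norm(L-Rr),mid,'yaw',np.arctan2(*(L-Rr)[[1,0]])-np.pi/2)
yaw=0.228;f=np.array([np.cos(yaw),np.sin(yaw),0])
for z in range(100,121,4):
    a=onz(m,P(123,55),z);b=onz(m,P(656,58),z);c=(a+b)/2-mid;print(z-64,np.linalg.norm(a-b).round(1),(c@f).round(1),(c@[-f[1],f[0],0]).round(1))
for a,b in (((150,359),(123,55)),((574,362),(656,58)),((177,456),(155,202)),((545,460),(622,207))):
    print(tri(m5,P5(*a),m,P(*b)))
E
```

```text
lower [665.18993294 293.25808678  64.        ] [693.08521079 163.09513393  64.        ] 133.11852170099218 [679.13757187 228.17661035  64.        ] yaw 0.21111695975166822
36 139.9 13.9 -0.2
40 135.7 6.7 -0.1
44 131.4 -0.6 -0.1
48 127.1 -7.8 -0.1
52 122.9 -15.0 -0.0
56 118.6 -22.2 0.0
(array([666.00660282, 293.18226322, 107.01538956]), np.float64(0.3644461574635799))
(array([696.33437007, 162.64503908, 106.18716087]), np.float64(1.8431246771105017))
(array([666.68768137, 293.14762866,  63.04720051]), np.float64(1.6625221115318312))
(array([698.02106414, 162.83835883,  60.42426043]), np.float64(0.1586821246647873))
```

```bash
python3 - <<'E'
from h import *
y=0.513+np.pi-2*np.pi
bot.grip(0.7,80)
print(solve_ik([411,218.5,120],[np.pi,0,y]),solve_ik([494,185,120],[np.pi,0,.226-np.pi]),solve_ik([622,215,120],[np.pi,0,.226-np.pi]))
bot.move_ptp([411,218.5,110],[np.pi,0,y])
m=imaging.camera_model('wrist'); im=imaging.capture('wrist'); cv2.imwrite('pics/w7.png',im)
st=bot.get_state();print(st['t'],st['tcp_pos'])
print([proj(m,[411+a*np.cos(.513)-b*np.sin(.513),218.5+a*np.sin(.513)+b*np.cos(.513),35]).round() for a,b in ((-25,-7.5),(-25,7.5),(25,7.5),(25,-7.5))])
E
```

```text
[ 0.32984458  0.2867465  -0.56692014  0.71712968  0.         -0.18315542] [ 0.21834534  0.38873388 -0.41083726  0.77122518  0.         -0.00765466] [ 0.22073266  0.60800839 -0.03556121  0.92722673  0.         -0.00526734]
20.3833 [410.8611775  218.42397976 109.77193426]
[array([305., 172.]), array([326., 172.]), array([326., 237.]), array([306., 237.])]
```

View pics/w7.png

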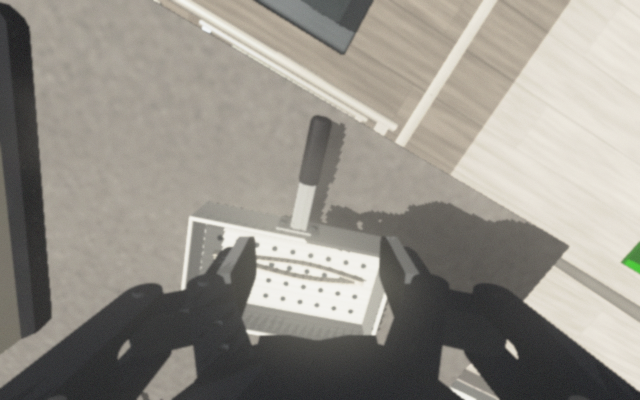

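```bash
python3 - <<'E'
from h import *
m=imaging.camera_model('wrist')
a=onz(m,(318.5,117),35);b=onz(m,(309,185),35);print(a,b,(a+b)/2,np.linalg.norm(a-b),np.arctan2(*(b-a)[[1,0]]))
for n in ('scene','side'): cv2.imwrite(f'pics/{n}2.png',imaging.capture(n))
import json
crop('pics/scene2.png','pics/s2.png',190,90,390,290,3)
crop('pics/side2.png','pics/d2.png',220,90,420,290,3)
crop('pics/w7.png','pics/w7c.png',170,100,410,350,2)
E
```

```text
[355.18815403 189.17744812  35.        ] [399.75947201 206.53872628  35.        ] [377.47381302 197.8580872   35.        ] 47.833214039451306 0.3714366167532979
```

View pics/s2.png

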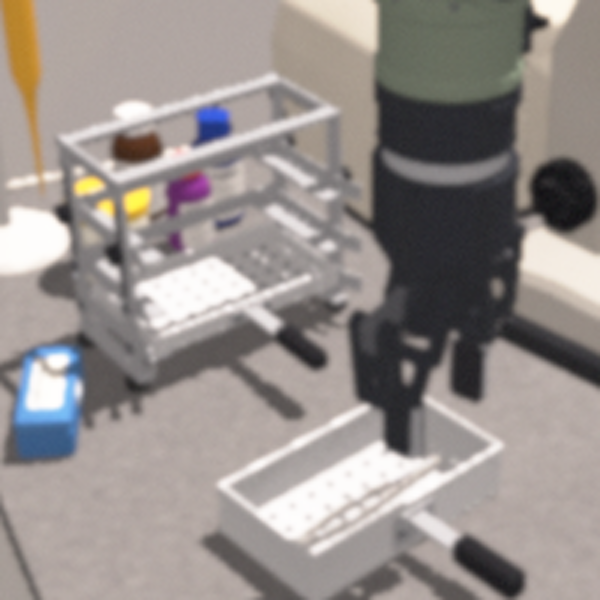

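View pics/d2.png

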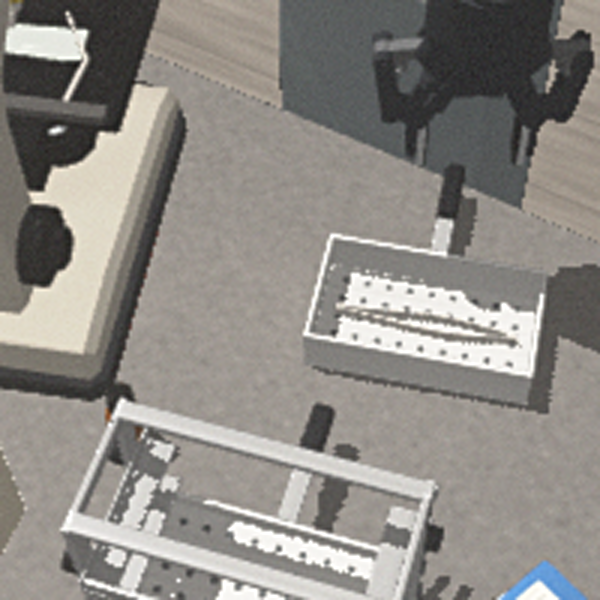

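View pics/w7c.png

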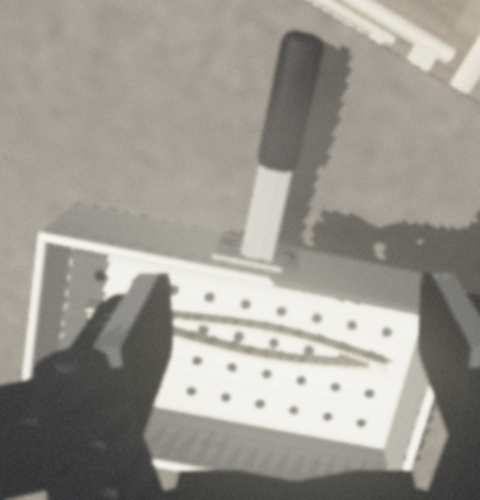

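```bash
python3 - <<'E'
from h import *
m=imaging.camera_model('wrist');s=imaging.camera_model('scene');d=imaging.camera_model('side')
p=onz(m,(190,216.5),38);print('corner w',p)
S=lambda u:(190+(u[0]+.5)/3-.5,90+(u[1]+.5)/3-.5)
D=lambda u:(220+(u[0]+.5)/3-.5,90+(u[1]+.5)/3-.5)
c=tri(s,S((502,444)),d,D((331,236)))[0];print('corner tri',c, onz(d,D((331,236)),38))
c2=onz(d,D((547,270)),38);c3=onz(d,D((304,334)),38);print('fl',c2,'rr',c3)
g=onz(s,S((505,577)),32);print(g)
yw=0.371;f=np.array([np.cos(yw),np.sin(yw)]);l=np.array([-f[1],f[0]])
G=np.array([377.6,198]);print('pred corner',G+64*f-80*l,'fl',G+64*f+80*l,'rr',G+156*f-80*l,'end',G-25*f)
y=yw-np.pi
bot.move_ptp([*G,90],[np.pi,0,y])
m=imaging.camera_model('wrist'); im=imaging.capture('wrist'); cv2.imwrite('pics/w8.png',im)
print([proj(m,[*(G+a*f+b*l),35]).round() for a,b in ((-25,-7.5),(-25,7.5),(25,7.5),(25,-7.5))], bot.get_state()['t'])
E
```

```text
corner w [462.31962154 142.26824313  38.        ]
corner tri [466.06694958 141.53910158  37.85290662] [466.76098386 142.96752203  38.        ]
fl [417.97800556 292.35047888  38.        ] rr [550.52354875 168.01835883  38.        ]
[362.66114132 196.43474191  32.        ]
pred corner [466.24958317 146.64582389] fl [408.24197063 295.76026614] rr [551.99038746 180.0002011 ] end [354.3008684  188.93631054]
[array([304., 182.]), array([327., 182.]), array([327., 253.]), array([305., 253.])] 20.8333
```

View pics/w8.png

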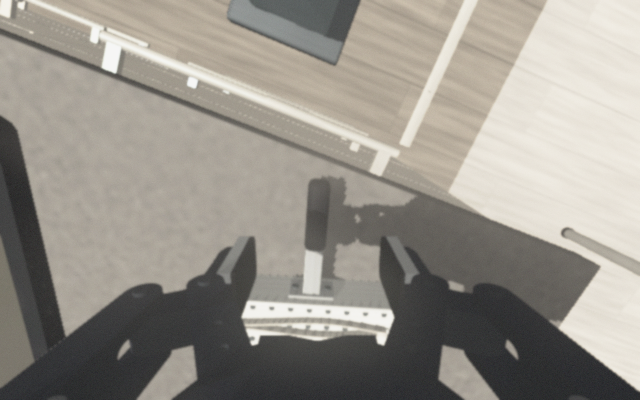

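```bash
python3 - <<'E'
from h import *
m=imaging.camera_model('wrist')
a=onz(m,(318.5,179),35);b=onz(m,(315.5,249),35);print(a,b,(a+b)/2,np.linalg.norm(a-b),np.arctan2(*(b-a)[[1,0]]))
c=onz(m,(312.5,290),26);print(c,np.arctan2(*(c-a)[[1,0]]))
C=np.array([466.4,142.3]);yw=.31;f=np.array([np.cos(yw),np.sin(yw)]);l=np.array([-f[1],f[0]]);print('grip from corner',C-64*f+80*l)
im=cv2.imread('pics/w8.png');cv2.imwrite('pics/w8c.png',cv2.resize(im[160:345,230:410],None,fx=3,fy=3,interpolation=cv2.INTER_CUBIC))
E
```

```text
[353.99202292 190.55835207  35.        ] [400.91267728 206.68089256  35.        ] [377.4523501  198.61962232  35.        ] 49.61334616401242 0.3309734288133658
[437.18018919 218.28499204  26.        ] 0.3217208153577485
grip from corner [381.04596061 198.96293286]
```

View pics/w8c.png

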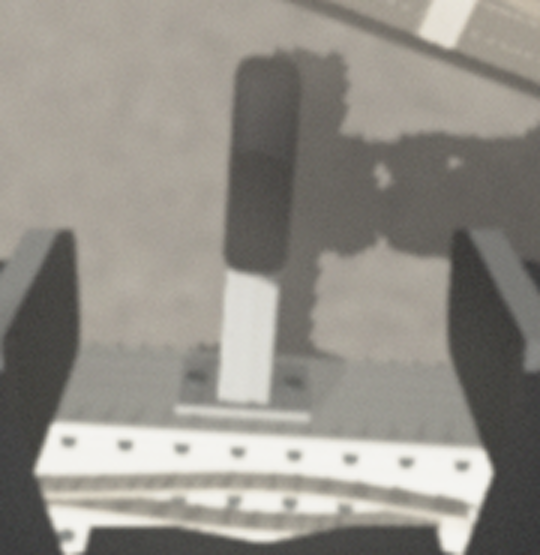

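```bash
python3 - <<'E'
from h import *
y=0.32-np.pi
bot.movel([378,198.8,45],[np.pi,0,y])
r=bot.movel([378,198.8,9],max_speed=70,threshold=8)
st=bot.get_state();print(r,st['t'],st['tcp_pos'],st['contact_force'])
bot.grip(0.0,90)
st=bot.get_state();print(st['t'],st['opening'],st['contact_force'],st['wrist_torque'])
r=bot.movel([378,198.8,60],max_speed=80)
st=bot.get_state();print(r,st['t'],st['tcp_pos'],st['contact_force'],st['wrist_torque'],st['opening'])
for n in ('scene','side'): cv2.imwrite(f'pics/{n}3.png',imaging.capture(n))
crop('pics/scene3.png','pics/s3.png',190,90,430,290,3)
E
```

```text
False 21.95 [378.20725977 198.86855931   9.20299614] [1.01987047 0.5715688  0.6565857 ]
22.4333 0.15883587184027362 [-0.3042679  -0.80109711  2.72382116] [-0.15171021 -0.00161191  0.03692675]
False 23.225 [377.58490419 198.70509601  59.67491887] [-0.58560478 -0.11850068 -1.65479088] [-0.09850966  0.14961771 -0.05429944] 0.15910732806389793
```

View pics/s3.png

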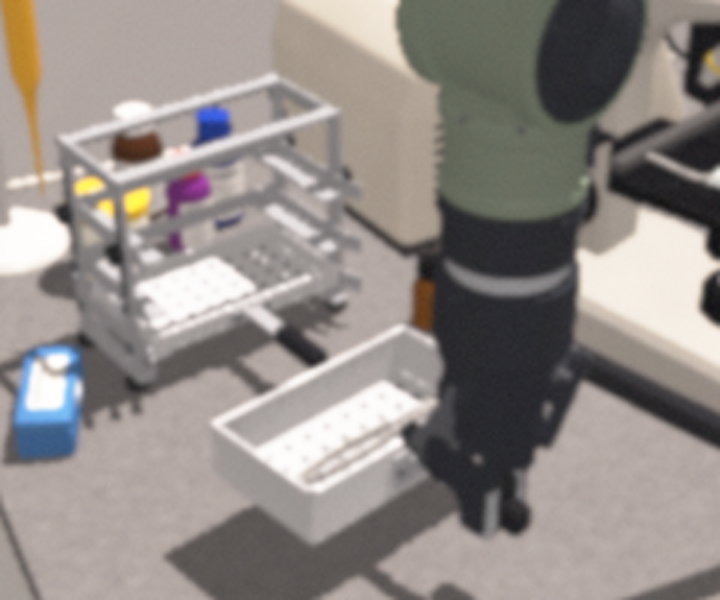

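View pics/side3.png

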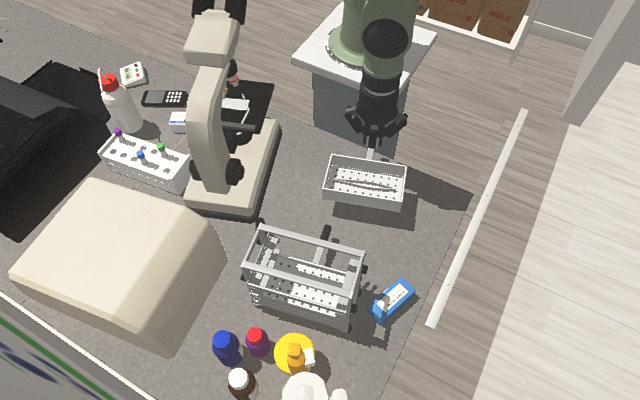

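```bash
python3 - <<'E'
from h import *
yw=.226;f=np.array([np.cos(yw),np.sin(yw)]);P=np.array([680,228.])
bot.movel([378,198.8,123],max_speed=150)
bot.movel([*(P-191*f),123],[np.pi,0,yw-np.pi],max_speed=120)
st=bot.get_state();print(st['t'],st['tcp_pos'],st['orientation'])
for n in ('scene','side','wrist'): cv2.imwrite(f'pics/{n}4.png',imaging.capture(n))
crop('pics/scene4.png','pics/s4.png',190,90,390,290,3)
crop('pics/side4.png','pics/d4.png',220,120,420,320,3)
cv2.imwrite('pics/sd4.png',np.hstack([cv2.resize(cv2.imread('pics/s4.png'),(400,400)),cv2.resize(cv2.imread('pics/d4.png'),(400,400))]))
E
```

```text
25.0167 [492.96963032 185.18232699 122.68910666] [ 3.14147883e+00 -1.24045391e-03 -2.91526332e+00]
```

View pics/s4.png

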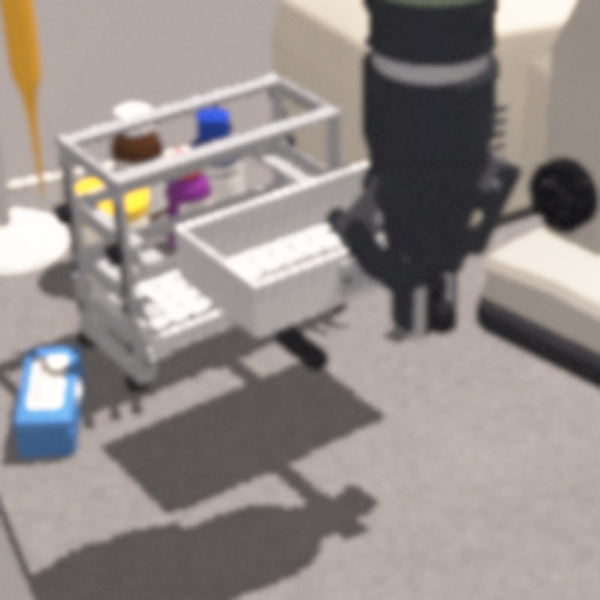

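View pics/d4.png

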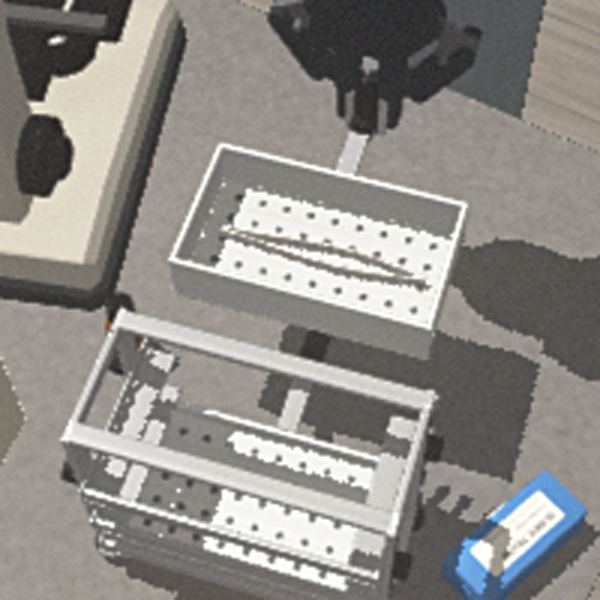

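```bash
python3 - <<'E'
from h import *
d=imaging.camera_model('side');s=imaging.camera_model('scene')
D=lambda u:(220+(u[0]+.5)/3-.5,120+(u[1]+.5)/3-.5)
S=lambda u:(190+(u[0]+.5)/3-.5,90+(u[1]+.5)/3-.5)
c=np.array([onz(d,D(u),152) for u in ((220,146),(466,205),(433,328),(171,261))])
print(c.round(1),[np.linalg.norm(c[i]-c[i-1]).round(1) for i in range(4)])
print(np.arctan2(*(c[2]-c[1])[[1,0]]),np.arctan2(*(c[3]-c[0])[[1,0]]),np.arctan2(*(c[1]-c[0])[[1,0]])-np.pi/2,np.arctan2(*(c[2]-c[3])[[1,0]])-np.pi/2)
M=c.mean(0);yw=.226;f=np.array([np.cos(yw),np.sin(yw)]);l=np.array([-f[1],f[0]]);P=np.array([680,228.])
print(M,'fwd',(M[:2]-P)@f,'lat',(M[:2]-P)@l)
for n,u,v in (('FL rack',(178,231),(433,328)),('FL handle',(250,288),(466,205))): print(n,tri(s,S(u),d,D(v)))
# consistency: same camera on the rack top corners (z=168)
k=np.array([onz(d,D(u),168) for u in ((120,315),(433,395))]);print(k,k.mean(0),np.arctan2(*(k[1]-k[0])[[1,0]])-np.pi/2, (k.mean(0)[:2]-P)@l,(k.mean(0)[:2]-P)@f)
E
```

```text
[[577.2 124.3 152. ]
 [542.8 276.9 152. ]
 [628.6 297.7 152. ]
 [663.5 143.7 152. ]] [np.float64(88.4), np.float64(156.5), np.float64(88.3), np.float64(157.9)]
0.2375903549959175 0.22122952929557754 0.22199178701163347 0.2229589706243036
[603.02470011 210.6364159  152.        ] fwd -78.90870758819801 lat 0.326668528840705
FL rack (array([626.76759061, 296.05873336, 149.23557034]), np.float64(2.178006593957923))
FL handle (array([541.66725552, 277.53953027, 149.76173467]), np.float64(2.2367849136712707))
[[715.35756152 145.0378141  168.        ]
 [674.18211742 319.22519734 168.        ]] [694.76983947 232.13150572 168.        ] 0.23212493852194815 0.71680259735821 15.320042153718763
```

```bash
python3 - <<'E'
from h import *
yw=.226;f=np.array([np.cos(yw),np.sin(yw)]);P=np.array([680,228.])
for k,v in ((-150,80),(-69,60)):
    r=bot.movel([*(P+k*f),125],max_speed=v,threshold=10)
    st=bot.get_state();print(k,r,st['t'],st['tcp_pos'],st['contact_force'],st['wrist_torque'])
    if r: break
for n in ('scene','side','wrist'): cv2.imwrite(f'pics/{n}5.png',imaging.capture(n))
crop('pics/scene5.png','pics/s5.png',190,90,390,290,3)
crop('pics/side5.png','pics/d5.png',220,120,420,320,3)
E
```

```text
-150 False 25.8333 [533.19543761 194.29854547 124.70584321] [ 0.34501244 -0.12938528 -2.45736963] [-0.03777821  0.18678333 -0.0038506 ]
-69 False 27.3333 [612.4108263  212.49013033 125.02291749] [-0.02013807  1.20376051 -1.61196841] [-0.00792551  0.21756141  0.02620132]
```

View pics/s5.png

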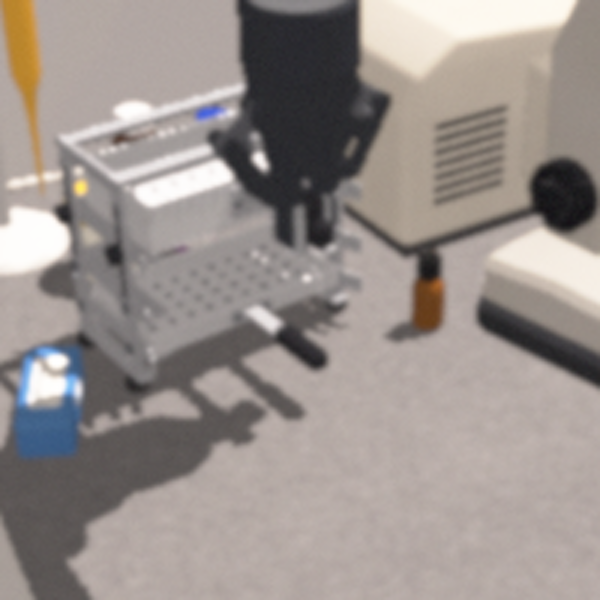

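View pics/d5.png

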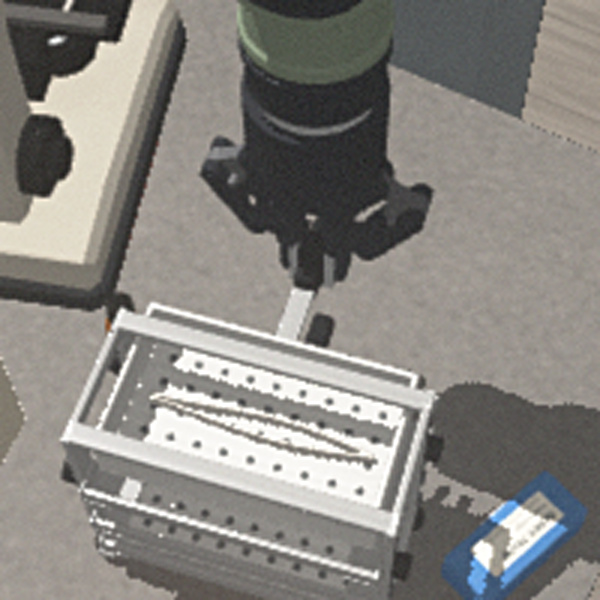

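Tray is in the upper pair without contact, about 10 mm short. Lower onto the ledges, then push home.

```bash
python3 - <<'E'
from h import *
yw=.226;f=np.array([np.cos(yw),np.sin(yw)]);P=np.array([680,228.])
def S(n):
    st=bot.get_state();p=st['tcp_pos'];print(n,round(st['t'],2),p.round(2),'fwd',((p[:2]-P)@f).round(2),st['contact_force'].round(2),st['wrist_torque'].round(2))
    return p
S('a')
r=bot.movel([*(P-69*f),112],max_speed=20,threshold=3); p=S(('down',r))
if r:
    r=bot.movel([*(P-50*f),p[2]],max_speed=25,threshold=12); S(('push',r))
bot.dwell(.2);S('settle')
E
```

```text
a 27.48 [612.53 212.52 125.11] fwd -69.22 [ 1.39  0.83 -2.13] [-0.06  0.2  -0.04]
('down', True) 27.95 [612.64 212.5  116.76] fwd -69.12 [-1.24  0.51  4.7 ] [-0.   -0.09 -0.05]
('push', True) 28.54 [623.49 214.91 117.24] fwd -58.01 [-1.65 -0.62  5.35] [0.01 0.05 0.05]
settle 28.74 [623.48 214.92 117.26] fwd -58.02 [-1.66 -0.3   5.43] [-0.03  0.01  0.02]
```

```bash
python3 - <<'E'
from h import *
yw=.226;f=np.array([np.cos(yw),np.sin(yw)]);P=np.array([680,228.])
def S(n):
    st=bot.get_state();p=st['tcp_pos'];print(n,round(st['t'],2),p.round(2),'fwd',((p[:2]-P)@f).round(2),st['contact_force'].round(2),st['opening'])
    return p
r=bot.movel([*(P-52*f),117],max_speed=15,threshold=15); p=S(('push2',r))
for n in ('side','wrist'): cv2.imwrite(f'pics/{n}6.png',imaging.capture(n))
bot.dwell(.1);p=S('s')
E
python3 -c "
from h import *
crop('pics/side6.png','pics/d6.png',220,120,420,320,3)"
```

```text
('push2', True) 29.07 [623.42 214.86 117.32] fwd -58.08 [-1.72 -0.94  5.61] 0.15689245767907692
s 29.27 [623.4  214.89 117.32] fwd -58.1 [-1.45 -0.    5.57] 0.15968627513530895
```

View pics/d6.png

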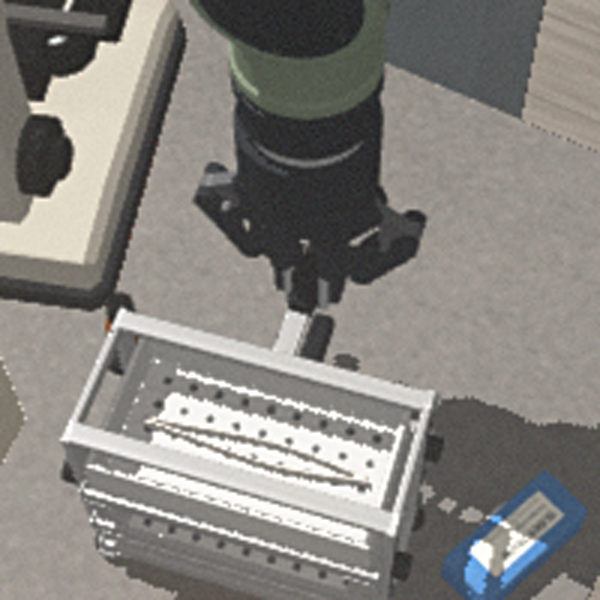

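```bash
python3 - <<'E'
from h import *
yw=.226;f=np.array([np.cos(yw),np.sin(yw)]);P=np.array([680,228.])
p=bot.get_state()['tcp_pos']
bot.movel([p[0],p[1],116.9],max_speed=10)
st=bot.get_state();print(st['contact_force'],st['tcp_pos'])
bot.grip(0.45)
st=bot.get_state();print(st['contact_force'],st['tcp_pos'],st['opening'])
bot.movel([p[0],p[1],190],max_speed=100)
bot.movel([*(P-150*f),230],max_speed=150)
import json
q=[*(P-150*f),230]
for t in (.7,.6,.5,.4):
    o=pose_tilt(yw,t)
    if solve_ik([505,188,270],o) is not None: break
bot.move_ptp([505,188,300],[np.pi,0,yw-np.pi])
print(bot.get_state()['t'],t)
for n in ('scene','side','wrist'): cv2.imwrite(f'pics/{n}7.png',imaging.capture(n))
crop('pics/scene7.png','pics/s7.png',190,90,390,290,3)
crop('pics/side7.png','pics/d7.png',220,120,420,320,3)
E
```

```text
[-2.94644532 -1.06934224  5.24920704] [623.41432885 214.86490419 117.33344341]
[ 1.22838722 -0.37869072  0.34699993] [623.157714   214.84859153 116.3867563 ] 0.4506699456226773
31.9917 0.7
```

View pics/s7.png

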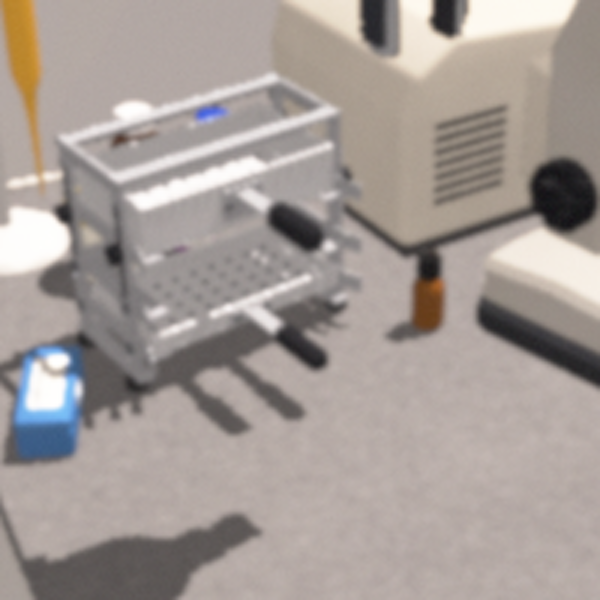

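View pics/d7.png

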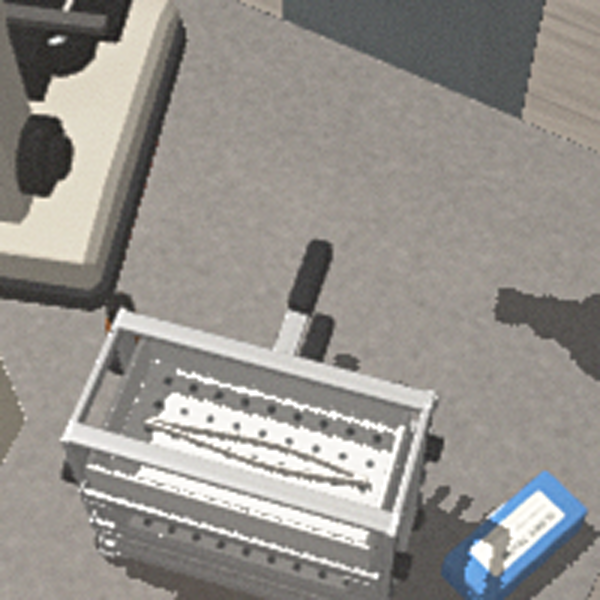

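```bash
python3 - <<'E'
from h import *
d=imaging.camera_model('side');s=imaging.camera_model('scene')
D=lambda u:(220+(u[0]+.5)/3-.5,120+(u[1]+.5)/3-.5)
S=lambda u:(190+(u[0]+.5)/3-.5,90+(u[1]+.5)/3-.5)
yw=.226;f=np.array([np.cos(yw),np.sin(yw)]);P=np.array([680,228.])
p,e=tri(s,S((312,236)),d,D((319,244)));print(p,e,(p[:2]-P)@f)
p,e=tri(s,S((277,212)),d,D((300,307)));print(p,e,(p[:2]-P)@f)
for n in ('scene','side'):
    a=cv2.imread(f'pics/{n}0.png');b=cv2.imread(f'pics/{n}7.png')
    hs=cv2.cvtColor(a,cv2.COLOR_BGR2HSV);hb=cv2.cvtColor(b,cv2.COLOR_BGR2HSV)
    for nm,lo,hi in (('blue',(100,150,80),(115,255,255)),('brown',(5,150,60),(15,255,200))):
        for h in (hs,hb):
            mk=cv2.inRange(h,lo,hi);
            R0=(200,190,235,250) if n=='scene' else (360,270,420,330)
            if nm=='brown': R0=(320,165,345,205) if n=='scene' else (250,215,265,245)
            ys,xs=np.nonzero(mk[R0[1]:R0[3],R0[0]:R0[2]]);print(n,nm,len(xs),xs.mean().round(2) if len(xs) else None,ys.mean().round(2) if len(xs) else None)
E
```

```text
[603.22581058 210.42124386 138.32125477] 2.479905607437747 -78.76092723648043
[645.50799948 219.80445239 136.52110827] 1.2642374127783975 -35.45135351672066
scene blue 0 None None
scene blue 0 None None
scene brown 116 12.32 25.41
scene brown 114 12.32 25.34
side blue 0 None None
side blue 2 38.0 22.0
side brown 1 6.0 12.0
side brown 2 6.0 12.5
```

View pics/wrist7.png

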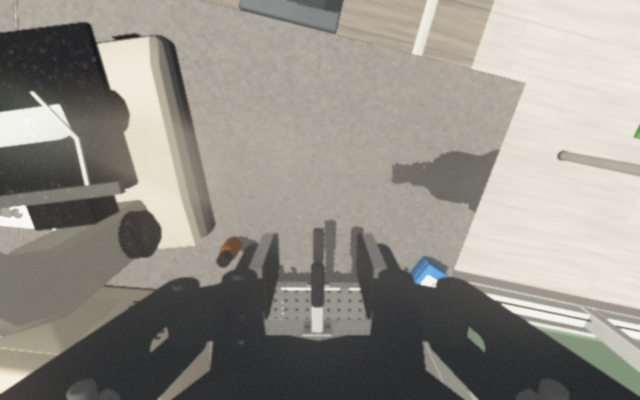

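```bash
python3 - <<'E'
from h import *
bot.sign_off(); print(bot.get_state()['t'])
E
```

```text
the job is handed in; nothing more can be done
the job is handed in; nothing more can be done
```

The forceps are lying flat in the deep tray. The tray is home on the **upper** rail pair, released, with the arm clear of everything. I handed in at about 32 s.

- **Rail choice:** the upper pair measured about 44 mm above the lower one. That leaves about 54 mm of clear height above it, against about 41 mm over the lower pair. The tray touched down on the ledges at about 108 mm, which agrees with that measurement.
- **Home:** two pushes met the stop at the same place. The grip centre was 58 mm in front of the rail ends, against 59 mm nominal.
- **After release:** the two camera views put the grip at about 57 mm, with its two ends within 2 mm in height. That counts as level within measuring error.
- **Other items:** in the last pictures the shallow tray, slide box and oil bottle look unmoved. A colour check confirmed this for the bottle in the scene view. The same check failed for the slide box because the mask caught almost no pixels, so I compared that one by eye. I did not measure the clamped rails again afterwards; the tray went in without the force stop triggering, so I expect no shift.

**Tray knocked:** at some point between placing the forceps and gripping the tray, the deep tray was pushed about 35 mm towards the robot and turned about 0.2 rad. The likely cause is the arm or gripper touching it during the low look at the rack. I did not record the contact force. The forceps stayed flat inside, and I measured the tray again before gripping it.

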